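Clear the chuck key, then load the flanged shaft

ROBOT

A 6-joint arm with a two-finger parallel gripper is mounted at the origin on the work surface. World frame = base frame: x ahead of the robot, y to its left, z up, the work surface at z = 0. Lengths are in m, angles in rad, forces in N, time in s.
With the tool pointing down it reaches from about 0.35 to 0.975 m from the base axis. Payload 4.9 kg.
Tool frame: the origin (TCP) lies between the finger pads; the fingertips stand 11 mm ahead of it and the grasp point (between the pads) lies 8 mm behind it (r.nose_length is the distance from the TCP to the fingertips, in m); z points along the fingers, y is the direction in which the jaws open and shut (so a half turn about z gives the same grasp; the last joint's range is limited). The gripper opens to 85 mm and grips with 20 to 120 N. Pads are 22 mm wide; open, the fingers measure 114 mm over their backs; the gripper's body (76 mm by 85 mm) begins 54 mm behind the grasp point. The pads swing forward as they close: fully open they stand 13 mm farther back than shut.
Start: joints at [-1.4, 0.053, 1.613, -0, 1.476, -0.119], TCP at [0.179, -0.599, 0.242] pointing down, gripper open.
Joint ranges: [-3.01, 3.01], [-1.01, 2.22], [0.06, 2.58], [-1.02, 4.17], [0.09, 2.62], [-3.14, 3.14]. Speed limits (rad/s): [2.57, 2.57, 3.14, 3.14, 3.14, 3.14].

INTERFACE

Orientations are given as a unit quaternion [x, y, z, w].
In Python, from station import r gives the robot as it stands.
- The arm moves only by the tool step_arm, never from a script. Its argument "motion" is a list of rows, each an object of numbers: "x", "y", "z": the shift along the tool's x, y, z in mm; "spin": the turn about the tool's z in units of 8 degrees (1.0 is 8 degrees). In form: [{"x": .., "y": .., "z": .., "spin": ..}, ...]. A call has 1 to 20 rows; each row shifts and turns the commanded pose from where the row before left it, along the tool's axes as they then stand; what a row does not reach is not made up. A row lasts 1/8 s, in which the tool goes at most 62.5 mm and 10.7 degrees, less where a joint would pass 70% of its speed; a pose out of reach is approached as far as the arm can. A call is refused whole if a number of a shift passes 62.5 or a number of a turn 1, either way. A call with a gripper value outside its range is refused whole. "grip" is the opening, from 0 (shut) to 1 (fully open), set as the call begins (left out, the last holds). The fingers move at their own pace and stop on an object; "grip_force" is the grip in N (left out, the last holds). Time passes only in rows, so rows that do not move let the fingers close. It gives the time, the measured TCP pose, the force and the opening at its end, in the units of the state.
- r.observe(): the state, without advancing time (a new reading comes with each control period).
- r.snapshot(name): name is "side" or "top" or "wrist"; returns the picture (480x640x3 uint8, red, green, blue); there is no depth.
- r.get_calibration(name): a dict with "camera_matrix" (3x3 intrinsics, pixels), "xyz" and "orientation" of the camera in the world; the wrist camera has in their place "mount" (4x4, takes a point from camera to tool coordinates, whose origin is the TCP and whose axes are the flange's). Camera axes: x right, y down, z forward; pixel columns grow to the right and rows downward; lengths in m; the calibration is good to about 2 mm. A picture is of the moment at which its call begins: read the wrist's pose just before it. get_calibration takes no time and is no camera call.
- r.job_done(): hands the job in, once; it reports no verdict.
The state is a dict: "time_s": time; "joints": joint angles; "joint_vel": joint speeds; "joint_torque": joint torques, N m; "tcp_pos": TCP position; "eef_rot": TCP orientation; "contact_force": force on the tool from outside, world axes, zero at the start; "wrist_torque": the same for the moment, N m; "width": finger opening in m.
Only numpy, scipy, OpenCV 4.12 (cv2) and the standard library are available. Lean on these libraries where they do the work, as an engineer would, in place of code of your own. Each camera call takes 0.05 s, during which the arm holds its last target. There are 200 camera calls.

TASK

Somebody left the T-handled chuck key lying across the open jaws of the chuck. Lay it flat in the tool tray, then take the flanged shaft - the turned part with the wide flange - from the wooden board and seat it upright in the middle of the chuck, stem down, its flange resting on the jaws. Set both down rather than dropping them.

Things in the scene. Friction and masses are not known exactly. Their poses are not given: they have to be found in the camera images.
- chuck: Dark steel chuck, 160 mm across, fixed face up on a grey rotary table 176 mm across. Origin: centre of the underside, at bench height; z up. Three flat-topped jaws, 24 mm wide, 27 to 72 mm off the axis at 60, 180, 300 deg from x, stand from 90 to 120 mm above the origin; between them an open bore 54 mm across, down to 44 mm. A small crank, 50 mm tall, juts to 145 mm at +x.
- key: Bright steel T-shaped chuck key, 0.3 kg, lying level on the jaws, shank over the bore. Origin: shank's underside at the centre of mass; z up. Round shank 16 mm thick along x from -80 to +40 mm, square drive on to -98 mm; round cross bar 12 mm thick, 110 mm long, along y at x = +40 mm; undersides level. At the origin the shank has free space beside it for fingers closing along y.
- tray: Shallow empty sheet-metal tool tray, fixed on the bench left or right of the chuck. 260 mm along x, 180 mm along y, 25 mm tall; walls and floor 4 mm thick. Origin: centre of its underside, at bench height; z up.
- shaft: Flanged steel shaft, 0.5 kg, upright on a wooden board 12 mm thick. Origin: centre of its lower end; z up. Stem 36 mm across, 50 mm long; flange 80 mm across from 50 to 60 mm up; above it a round spigot 30 mm across, up to 105 mm, to grip. Two unwanted parts as tall (48 mm collar; no collar) stand in line with it along the board, roughly along world x, 112 mm from part to part.
Mind the look-alikes: they are no part of the job. Leave any orange look-alike of the shaft alone.

How it is judged:
By the outcome, as a careful person would: the job done as asked, in the order asked, and still so for the second after the job is handed in, with the robot touching nothing.
It also fails if it takes over 66 s, if anything falls off the work surface, if the arm or the gripper's body presses on something with over 40 N, if the wrist force passes 120 N, or if a joint passes its speed limit or range.

## Working session

There is one attempt and no reset: what is moved stays moved. The work goes in short steps, Python scripts to look and compute and a tool call to move; the robot and the scene stay as the last step left them, time stands still between calls to the robot, and variables do not carry over. Pictures are saved under pics/ and viewed, about 8 in all and at most 12, crops included, and the job is handed in when it is done.

Besides the shell and the picture viewer there is one more tool, called after "Request:" as name(argument=value, ...), one argument or row to a line, values as JSON. step_arm: Moves the arm, as the interface text tells. Its arguments: {"type":"object","properties":{"motion":{"type":"array","items":{"type":"object","properties":{"x":{"type":"number"},"y":{"type":"number"},"z":{"type":"number"},"spin":{"type":"number"}}}},"grip":{"type":"number"},"grip_force":{"type":"number"}},"required":["motion"]}

```bash
mkdir -p pics; ls
python3 - <<'E'
from station import r
import cv2
print(r.observe())
for n in("top","side","wrist"):
    c=r.get_calibration(n);print(n,c)
a=r.snapshot("top");b=r.snapshot("side")
cv2.imwrite("pics/top0.png",a[:,:,::-1]);cv2.imwrite("pics/side0.png",b[:,:,::-1])
E
```

```text
pics
{'time_s': 0.0, 'joints': array([-1.39998081e+00,  5.33408921e-02,  1.61431887e+00,  1.57109430e-05,
        1.47599671e+00, -1.19048132e-01]), 'joint_vel': array([ 9.37407321e-04, -2.80544586e-04, -6.67829585e-05,  8.13846044e-04,
       -2.41166773e-03,  4.04441636e-05]), 'joint_torque': array([-4.89111499e-04, -3.93678260e+01, -3.70176315e+01, -5.50955190e-05,
        7.07215571e-03, -7.84832423e-06]), 'tcp_pos': array([ 0.17850973, -0.59832897,  0.24105804]), 'eef_rot': array([ 9.89515336e-01,  1.44424151e-01, -1.88898146e-05, -1.03176527e-03]), 'contact_force': array([-0.77199693,  0.41801416,  0.30298097]), 'wrist_torque': array([ 0.00561896, -0.06094038,  0.05173821]), 'width': 0.08527567749823664}
top {'camera_matrix': array([[484.81501965,   0.        , 319.46995359],
       [  0.        , 484.81501965, 234.27043036],
       [  0.        ,   0.        ,   1.        ]]), 'xyz': array([ 0.38205376, -0.05547255,  1.05298638]), 'orientation': array([-0.70490376,  0.70533069, -0.05999347,  0.04494538])}
side {'camera_matrix': array([[617.11704517,   0.        , 309.19617478],
       [  0.        , 617.11704517, 230.7142489 ],
       [  0.        ,   0.        ,   1.        ]]), 'xyz': array([-0.2186261 ,  0.66387608,  1.11708249]), 'orientation': array([-0.35946757,  0.84719895, -0.36028384,  0.15242231])}
wrist {'camera_matrix': array([[413.76373666,   0.        , 313.8742125 ],
       [  0.        , 413.76373666, 247.95792529],
       [  0.        ,   0.        ,   1.        ]]), 'mount': array([[ 2.95199469e-04, -9.44939839e-01, -3.27243967e-01,
         8.42084976e-02],
       [ 9.99999956e-01,  2.73544731e-04,  1.12198073e-04,
         6.87612962e-04],
       [-1.65045664e-05, -3.27243986e-01,  9.44939878e-01,
        -1.33663157e-01],
       [ 0.00000000e+00,  0.00000000e+00,  0.00000000e+00,
         1.00000000e+00]])}
```

View pics/top0.png

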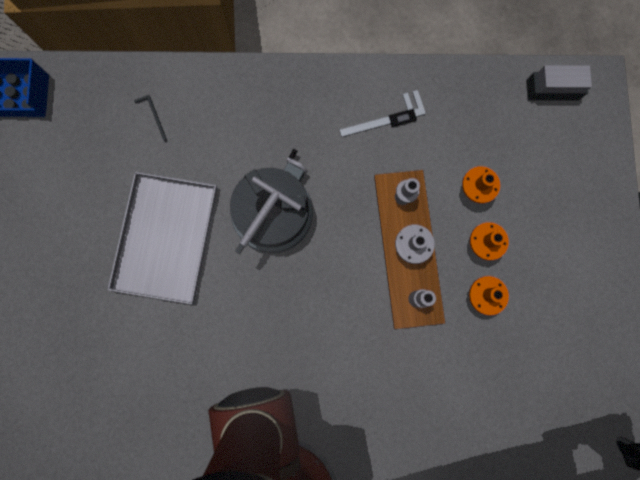

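View pics/side0.png

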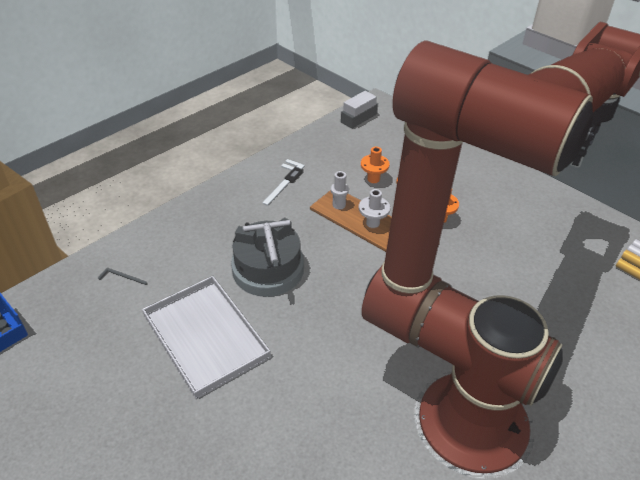

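Top view: tray on the left, with corners near (135,174), (217,184), (193,304) and (110,292). The key lies on the chuck with its bar from (256,181) to (303,207) and its drive end at (242,246). The silver flanged shaft is the middle part on the board, at about (416,243). Next I'll turn these into positions.

```bash
cat > h.py <<'E'
import numpy as np,cv2
from station import r
from scipy.spatial.transform import Rotation as R
def cam(n,s=None):
    c=r.get_calibration(n)
    if n=="wrist":
        s=s or r.observe();m=c["mount"];q=R.from_quat(s["eef_rot"]).as_matrix()
        return c["camera_matrix"],q@m[:3,:3],q@m[:3,3]+s["tcp_pos"]
    return c["camera_matrix"],R.from_quat(c["orientation"]).as_matrix(),c["xyz"]
def cast(C,uv,z):
    K,Q,t=C;uv=np.atleast_2d(uv).astype(float)
    d=np.c_[uv,np.ones(len(uv))]@np.linalg.inv(K).T@Q.T
    return t+d*((z-t[2])/d[:,2])[:,None]
def proj(C,P):
    K,Q,t=C;p=(np.atleast_2d(P)-t)@Q@K.T
    return p[:,:2]/p[:,2:]
def yaw(s): # world heading of tool x
    m=R.from_quat(s["eef_rot"]).as_matrix();return np.arctan2(m[1,0],m[0,0])
def togo(target,s=None,z=None): # xy target -> tool-axis mm
    s=s or r.observe();m=R.from_quat(s["eef_rot"]).as_matrix()
    p=np.r_[target[:2],s["tcp_pos"][2] if z is None else z]
    return (m.T@(p-s["tcp_pos"])*1000).round(1)
E
python3 - <<'E'
from h import *
np.set_printoptions(precision=4,suppress=True)
C=cam("top");a=cv2.imread("pics/top0.png")
T=cast(C,[[135,174],[217,184],[193,304],[110,292]],.025)
print("tray",T[:,:2],T.mean(0),np.linalg.norm(np.diff(T,axis=0),axis=1))
B=cast(C,[[256,181],[303,207]],.126);print("bar",B,np.linalg.norm(B[1]-B[0]))
D=cast(C,[[242,246]],.128)[0];m=B.mean(0);print("drive",D,"len",np.linalg.norm(D-m))
print("shaft flange",cast(C,[[415,244]],.072),"spig",cast(C,[[419,241]],.117))
print("neigh",cast(C,[[411,185],[428,294]],.117))
print("chuck",cast(C,[[270,208]],.09))
g=np.vstack([np.hstack([cv2.resize(cv2.convertScaleAbs(a[140:270,220:330],alpha=1.8),None,fx=3.6,fy=3.6,interpolation=cv2.INTER_CUBIC),cv2.resize(a[160:290,365:465],None,fx=3.6,fy=3.6,interpolation=cv2.INTER_CUBIC)])])
cv2.imwrite("pics/c1.png",g);print(g.shape)
E
```

```text
tray [[0.6676 0.322 ]
 [0.6459 0.1444]
 [0.3884 0.1869]
 [0.4136 0.3601]] [0.5289 0.2534 0.025 ] [0.1789 0.2609 0.1751]
bar [[ 0.6263  0.0488  0.126 ]
 [ 0.5745 -0.0434  0.126 ]] 0.10578233237018128
drive [0.4976 0.0732 0.128 ] len 0.12461306318652728
shaft flange [[ 0.5089 -0.2723  0.072 ]] spig [[ 0.509  -0.2704  0.117 ]]
neigh [[ 0.6215 -0.2581  0.117 ]
 [ 0.406  -0.2845  0.117 ]]
chuck [[0.5798 0.0237 0.09  ]]
(468, 756, 3)
```

View pics/c1.png

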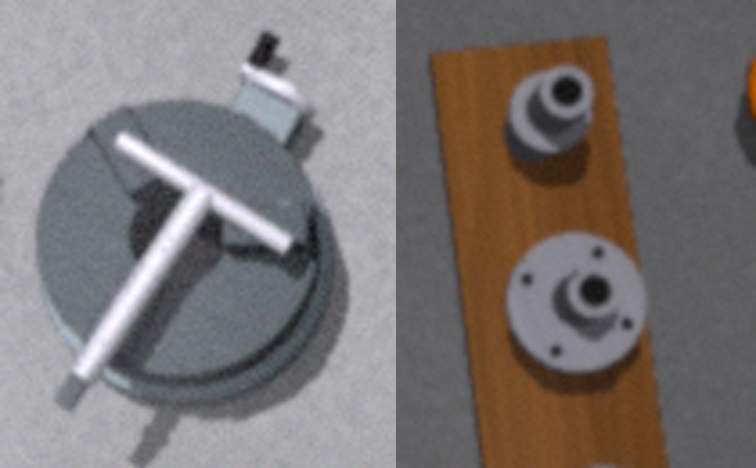

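Run:
```python
from h import *
np.set_printoptions(precision=4,suppress=True)
C=cam("top")
b=cast(C,[[277,193.5]],.126)[0];d=cast(C,[[239,251]],.128)[0];u=(b-d)[:2];L=np.linalg.norm(u);u/=L
o=b[:2]-.04*u
s=r.observe();print("nose",r.nose_length,"len",L,"head",np.degrees(np.arctan2(u[1],u[0])),"org",o,"toolhead",np.degrees(yaw(s)),"togo",togo(o,s))
hr=np.radians(-33.5); print("world delta mm",(o-s["tcp_pos"][:2])*1000)
```

```text
nose 0.011 len 0.13383478662048842 head -32.15170367392479 org [0.5674 0.0287] toolhead 16.604857999349043 togo [ 551.9 -489.8    1.1]
world delta mm [388.8987 627.1084]
```

Request:
step_arm(
  motion=[
    {"z":-20},
    {"x":46,"y":-41},
    {"x":46,"y":-41},
    {"x":46,"y":-41},
    {"x":46,"y":-41},
    {"x":46,"y":-41},
    {"x":46,"y":-41},
    {"x":46,"y":-41},
    {"x":46,"y":-41},
    {"x":46,"y":-41},
    {"x":46,"y":-41},
    {"x":46,"y":-40},
    {"x":46,"y":-39},
  ],
)

```text
invalid input at $.motion[0]: expected keys x, y, z, spin
```

Request:
step_arm(
  motion=[
    {"spin":0.87},
    {"spin":0.87},
    {"spin":0.87},
    {"spin":0.87},
    {"spin":0.87},
    {"spin":0.87},
    {"spin":0.87},
    {},
    {},
    {},
  ],
)

```text
invalid input at $.motion[0]: expected keys x, y, z, spin
```

Run:
```python
from h import *
s=r.observe();a=r.snapshot("wrist");cv2.imwrite("pics/w1.png",a[:,:,::-1]);print(s["tcp_pos"],np.degrees(yaw(s)),s["contact_force"])
import pickle;pickle.dump(s,open("s1.pkl","wb"))
```

```text
[ 0.17852573 -0.59837222  0.24116815] 16.604857999349043 [-0.07409387  0.32247124 -0.36288193]
```

View pics/w1.png

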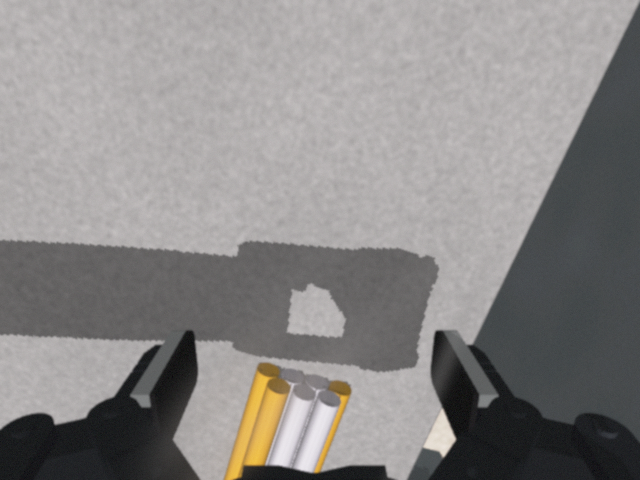

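The moves were refused because every row needs all four keys, so this picture still shows the start pose (4 pictures viewed). I'll send them again.

Request:
step_arm(
  motion=[
    {"x":0,"y":0,"z":-20,"spin":0},
    {"x":46,"y":-41,"z":0,"spin":0},
    {"x":46,"y":-41,"z":0,"spin":0},
    {"x":46,"y":-41,"z":0,"spin":0},
    {"x":46,"y":-41,"z":0,"spin":0},
    {"x":46,"y":-41,"z":0,"spin":0},
    {"x":46,"y":-41,"z":0,"spin":0},
    {"x":46,"y":-41,"z":0,"spin":0},
    {"x":46,"y":-41,"z":0,"spin":0},
    {"x":46,"y":-41,"z":0,"spin":0},
    {"x":46,"y":-41,"z":0,"spin":0},
    {"x":46,"y":-40,"z":0,"spin":0},
    {"x":46,"y":-39,"z":0,"spin":0},
  ],
)

```text
time_s: 1.78
tcp_pos: [0.5692, 0.0294, 0.2644]
eef_rot: [0.989, 0.145, 0.001, 0.0]
contact_force: [-0.0, -1.2, 1.2]
width: 0.0859
```

Request:
step_arm(
  motion=[
    {"x":0,"y":0,"z":0,"spin":0.87},
    {"x":0,"y":0,"z":0,"spin":0.87},
    {"x":0,"y":0,"z":0,"spin":0.87},
    {"x":0,"y":0,"z":0,"spin":0.87},
    {"x":0,"y":0,"z":0,"spin":0.87},
    {"x":0,"y":0,"z":0,"spin":0.87},
    {"x":0,"y":0,"z":0,"spin":0.87},
    {"x":0,"y":0,"z":0,"spin":0},
    {"x":0,"y":0,"z":0,"spin":0},
    {"x":0,"y":0,"z":0,"spin":0},
  ],
)

```text
time_s: 3.02
tcp_pos: [0.5679, 0.0274, 0.2627]
eef_rot: [0.961, -0.276, 0.0, -0.0]
contact_force: [0.2, -0.0, -0.3]
width: 0.0855
```

Run:
```python
from h import *
s=r.observe();a=r.snapshot("wrist");cv2.imwrite("pics/w2.png",a[:,:,::-1]);print(s["time_s"],s["tcp_pos"],np.degrees(yaw(s)),s["contact_force"],s["joints"])
import pickle;pickle.dump(s,open("s2.pkl","wb"))
```

```text
3.025 [0.5679217  0.02740967 0.26265583] -32.06130387539007 [ 0.18108519 -0.00221202 -0.33590356] [-8.26405572e-02 -9.29891103e-02  1.72262840e+00 -1.45857783e-05
  1.51158847e+00  2.04773192e+00]
```

View pics/w2.png

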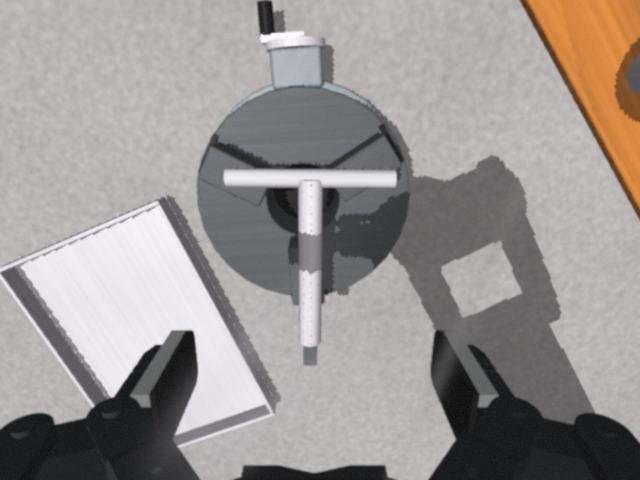

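Wrist view (5 viewed): the key's bar is centred at (310,178) and its tip is at (310,363), straight down the image. The chuck is centred near (303,188), and the space beside the shank is free.

Run:
```python
from h import *
import pickle
s=pickle.load(open("s2.pkl","rb"));C=cam("wrist",s)
np.set_printoptions(precision=4,suppress=True)
b=cast(C,[[310.5,178]],.127)[0];d=cast(C,[[310,364]],.128)[0];u=(b-d)[:2];L=np.linalg.norm(u);u/=L
o=b[:2]-.04*u
print("len",L,"head",np.degrees(np.arctan2(u[1],u[0])),"org",o,"togo",togo(o,r.observe(),.133))
B=cast(C,[[224,178],[396,178]],.126);print("barlen",np.linalg.norm(B[1]-B[0]))
print("chuck",cast(C,[[303,188]],.09),cast(C,[[303,198]],.09))
t=cast(cam("top"),[[135,174],[217,184],[193,304],[110,292]],.025)[:,:2]
v=(t[0]-t[3]+t[1]-t[2]);print("tray",t.mean(0),np.degrees(np.arctan2(v[1],v[0])))
v/=np.linalg.norm(v);print("key target",t.mean(0)+.026*v)
```

```text
len 0.14111787505342127 head -32.3482330540541 org [0.5687 0.029 ] togo [ -0.2  -1.7 129.5]
barlen 0.11233976658478619
chuck [[0.594  0.0198 0.09  ]] [[0.5876 0.0239 0.09  ]]
tray [0.5289 0.2534] -8.954343493668672
key target [0.5546 0.2493]
```

Request:
step_arm(
  motion=[
    {"x":0,"y":-1.5,"z":30,"spin":0},
    {"x":0,"y":0,"z":30,"spin":0},
    {"x":0,"y":0,"z":30,"spin":0},
    {"x":0,"y":0,"z":20,"spin":0},
    {"x":0,"y":0,"z":10,"spin":0},
    {"x":0,"y":0,"z":9,"spin":0},
    {"x":0,"y":0,"z":0,"spin":0},
    {"x":0,"y":0,"z":0,"spin":0},
    {"x":0,"y":0,"z":0,"spin":0},
  ],
  grip=0.6,
)

```text
time_s: 4.2
tcp_pos: [0.5692, 0.0287, 0.1343]
eef_rot: [0.961, -0.277, 0.001, -0.0]
contact_force: [-0.5, 0.5, -0.8]
width: 0.0514
```

Request:
step_arm(
  motion=[
    {"x":0,"y":0,"z":0,"spin":0},
    {"x":0,"y":0,"z":0,"spin":0},
    {"x":0,"y":0,"z":0,"spin":0},
    {"x":0,"y":0,"z":0,"spin":0},
    {"x":0,"y":0,"z":0,"spin":0},
    {"x":0,"y":0,"z":0,"spin":0},
    {"x":0,"y":0,"z":0,"spin":0},
    {"x":0,"y":0,"z":0,"spin":0},
  ],
  grip=0,
  grip_force=50,
)

```text
time_s: 5.2
tcp_pos: [0.5689, 0.0287, 0.1338]
eef_rot: [0.961, -0.277, 0.0, -0.0]
contact_force: [-0.8, 0.2, 5.0]
width: 0.0136
```

Width 13.6 mm with 5 N upward means the pads are probably biting above the shank's centre. I'll regrip 3 mm lower.

Request:
step_arm(
  motion=[
    {"x":0,"y":0,"z":0,"spin":0},
    {"x":0,"y":0,"z":0,"spin":0},
    {"x":0,"y":0,"z":3,"spin":0},
    {"x":0,"y":0,"z":0,"spin":0},
  ],
  grip=0.4,
)

```text
time_s: 5.7
tcp_pos: [0.5682, 0.0287, 0.1295]
eef_rot: [0.961, -0.277, -0.001, 0.0]
contact_force: [0.3, -0.3, -0.3]
width: 0.0343
```

Request:
step_arm(
  motion=[
    {"x":0,"y":0,"z":0,"spin":0},
    {"x":0,"y":0,"z":0,"spin":0},
    {"x":0,"y":0,"z":0,"spin":0},
    {"x":0,"y":0,"z":0,"spin":0},
    {"x":0,"y":0,"z":0,"spin":0},
    {"x":0,"y":0,"z":0,"spin":0},
  ],
  grip=0,
)

```text
time_s: 6.45
tcp_pos: [0.5686, 0.0287, 0.1303]
eef_rot: [0.961, -0.277, 0.0, -0.0]
contact_force: [-0.3, -0.2, 0.4]
width: 0.0132
```

Request:
step_arm(
  motion=[
    {"x":0,"y":0,"z":-10,"spin":0},
    {"x":0,"y":0,"z":-20,"spin":0},
    {"x":0,"y":0,"z":-30,"spin":0},
    {"x":0,"y":0,"z":-30,"spin":0},
    {"x":0,"y":0,"z":0,"spin":0},
    {"x":-16,"y":-22,"z":0,"spin":0},
    {"x":-16,"y":-22,"z":0,"spin":0},
    {"x":-16,"y":-22,"z":0,"spin":0},
    {"x":-16,"y":-22,"z":0,"spin":0},
    {"x":-16,"y":-22,"z":0,"spin":0},
    {"x":-16,"y":-22,"z":0,"spin":0},
    {"x":-16,"y":-22,"z":0,"spin":0},
    {"x":-16,"y":-22,"z":0,"spin":0},
    {"x":0,"y":0,"z":0,"spin":-0.73},
    {"x":0,"y":0,"z":0,"spin":-0.73},
    {"x":0,"y":0,"z":0,"spin":-0.73},
    {"x":0,"y":0,"z":0,"spin":-0.73},
    {"x":0,"y":0,"z":0,"spin":0},
    {"x":0,"y":0,"z":0,"spin":0},
  ],
)

```text
time_s: 8.82
tcp_pos: [0.5534, 0.2457, 0.2195]
eef_rot: [0.997, -0.077, -0.001, 0.0]
contact_force: [-0.4, 0.5, -2.3]
width: 0.0138
```

Run:
```python
from h import *
s=r.observe();print(s["time_s"],s["tcp_pos"],np.degrees(yaw(s)),s["contact_force"],s["wrist_torque"],togo([.5546,.2493],s,.015))
w=r.snapshot("wrist");t=r.snapshot("top")
g=np.hstack([cv2.resize(w,(400,300)),cv2.resize(t[120:345,80:380],(400,300))])
cv2.imwrite("pics/g3.png",g[:,:,::-1])
cv2.imwrite("pics/top_g3.png",t[:,:,::-1])
```

```text
8.825 [0.55341885 0.24571467 0.21950131] -8.835800784900018 [-0.42256698  0.45565829 -2.32948934] [-0.00518525 -0.04927647 -0.0536245 ] [  0.8  -3.8 204.5]
```

View pics/g3.png

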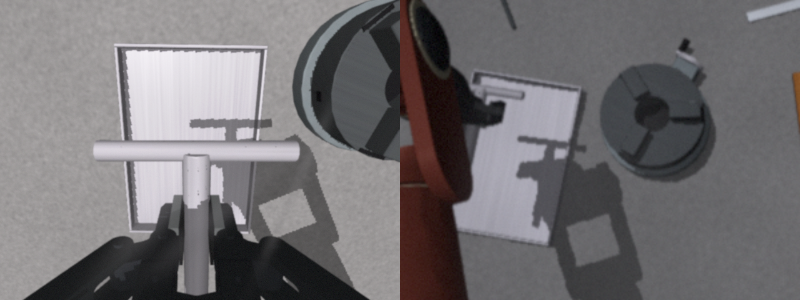

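Wrist and top views (6 viewed): the key is held level and lined up over the tray. Lowering it now.

Request:
step_arm(
  motion=[
    {"x":1,"y":-4,"z":40,"spin":0},
    {"x":0,"y":0,"z":40,"spin":0},
    {"x":0,"y":0,"z":40,"spin":0},
    {"x":0,"y":0,"z":30,"spin":0},
    {"x":0,"y":0,"z":20,"spin":0},
    {"x":0,"y":0,"z":12,"spin":0},
    {"x":0,"y":0,"z":8,"spin":0},
    {"x":0,"y":0,"z":4,"spin":0},
    {"x":0,"y":0,"z":0,"spin":0},
    {"x":0,"y":0,"z":0,"spin":0},
    {"x":0,"y":0,"z":0,"spin":0},
  ],
)

```text
time_s: 10.3
tcp_pos: [0.5558, 0.2497, 0.0269]
eef_rot: [0.997, -0.076, 0.0, -0.0]
contact_force: [1.0, 0.1, -4.1]
width: 0.014
```

Request:
step_arm(
  motion=[
    {"x":0,"y":0,"z":3,"spin":0},
    {"x":0,"y":0,"z":3,"spin":0},
    {"x":0,"y":0,"z":2,"spin":0},
    {"x":0,"y":0,"z":2,"spin":0},
    {"x":0,"y":0,"z":0,"spin":0},
    {"x":0,"y":0,"z":0,"spin":0},
  ],
)

```text
time_s: 11.05
tcp_pos: [0.5555, 0.2496, 0.0164]
eef_rot: [0.997, -0.076, 0.0, -0.0]
contact_force: [-0.1, 0.0, -3.2]
width: 0.0141
```

Request:
step_arm(
  motion=[
    {"x":0,"y":0,"z":1,"spin":0},
    {"x":0,"y":0,"z":0.7,"spin":0},
    {"x":0,"y":0,"z":0,"spin":0},
    {"x":0,"y":0,"z":0,"spin":0},
  ],
)

```text
time_s: 11.55
tcp_pos: [0.5556, 0.2497, 0.0154]
eef_rot: [0.997, -0.076, 0.0, -0.0]
contact_force: [-3.7, -1.8, 6.2]
width: 0.0143
```

The key is on the floor. Release it and rise.

Request:
step_arm(
  motion=[
    {"x":0,"y":0,"z":0,"spin":0},
    {"x":0,"y":0,"z":0,"spin":0},
    {"x":0,"y":0,"z":0,"spin":0},
    {"x":0,"y":0,"z":-5,"spin":0},
    {"x":0,"y":0,"z":-10,"spin":0},
    {"x":0,"y":0,"z":-30,"spin":0},
    {"x":0,"y":0,"z":-50,"spin":0},
    {"x":0,"y":0,"z":-60,"spin":0},
    {"x":0,"y":0,"z":-60,"spin":0},
    {"x":0,"y":0,"z":-50,"spin":0},
    {"x":0,"y":0,"z":0,"spin":0},
    {"x":0,"y":0,"z":0,"spin":0},
  ],
  grip=0.6,
)

```text
time_s: 13.05
tcp_pos: [0.5552, 0.2496, 0.2797]
eef_rot: [0.997, -0.076, 0.0, -0.0]
contact_force: [1.1, 0.3, -0.5]
width: 0.0514
```

Run:
```python
from h import *
import pickle
s=r.observe();print(s["time_s"],s["tcp_pos"],np.degrees(yaw(s)),s["width"])
w=r.snapshot("wrist");t=r.snapshot("top");pickle.dump(s,open("s4.pkl","wb"))
cv2.imwrite("pics/w4.png",w[:,:,::-1]);cv2.imwrite("pics/t4.png",t[:,:,::-1])
# targets: shaft (.509,-.271); chuck approx (.589,.022)
print("shaft",togo([.509,-.271],s),"chuck",togo([.589,.022],s))
```

```text
13.05 [0.55518115 0.24955302 0.27969708] -8.755020583602173 0.05141083662619579
shaft [ 3.360e+01  5.215e+02 -1.000e-01] chuck [ 68.1 219.8  -0. ]
```

View pics/w4.png

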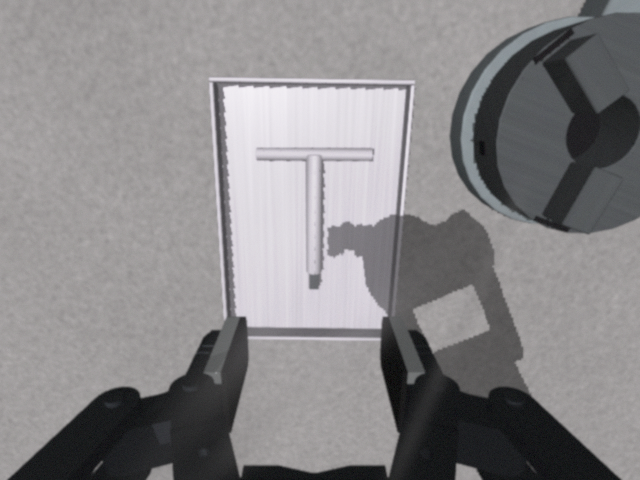

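The key lies flat inside the tray (7 viewed). Next I'll stop over the chuck to measure its axis.

Request:
step_arm(
  motion=[
    {"x":10,"y":44,"z":0,"spin":0},
    {"x":10,"y":44,"z":0,"spin":0},
    {"x":10,"y":44,"z":0,"spin":0},
    {"x":10,"y":44,"z":0,"spin":0},
    {"x":10,"y":44,"z":0,"spin":0},
    {"x":0,"y":0,"z":0,"spin":0},
    {"x":0,"y":0,"z":0,"spin":0},
    {"x":0,"y":0,"z":0,"spin":0},
  ],
)

```text
time_s: 14.15
tcp_pos: [0.571, 0.0256, 0.2789]
eef_rot: [0.997, -0.076, -0.001, -0.0]
contact_force: [0.0, -0.2, 0.8]
width: 0.0512
```

Run:
```python
from h import *
import pickle
s=r.observe();print(s["time_s"],s["tcp_pos"],np.degrees(yaw(s)))
w=r.snapshot("wrist");pickle.dump(s,open("s5.pkl","wb"))
cv2.imwrite("pics/w5.png",w[:,:,::-1])
print(proj(cam("wrist",s),[[.589,.022,.09],[.589,.022,.12]]))
```

```text
14.15 [0.5710277  0.02563048 0.27888026] -8.67286160493275
[[314.05339142 193.19517092]
 [314.07510204 201.66506844]]
```

View pics/w5.png

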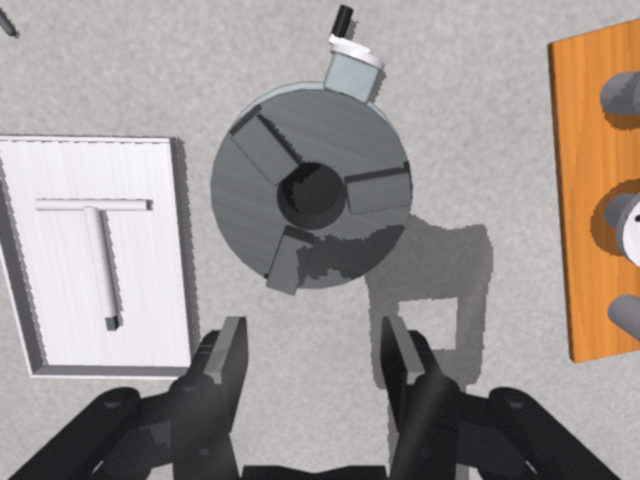

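Wrist view (8 viewed): the chuck is empty, its bore spans about x 277–345 and y 161–228, and its disc spans about x 211–412. I'll check the centre with gray-level profiles.

Run:
```python
from h import *
import pickle
np.set_printoptions(precision=4,suppress=True)
s=pickle.load(open("s5.pkl","rb"));C=cam("wrist",s)
a=cv2.cvtColor(cv2.imread("pics/w5.png"),cv2.COLOR_BGR2GRAY)
f=cv2.GaussianBlur(a,(3,3),0)
print("col304-318 y70-100",f[70:100,304:318].mean(1).astype(int)); print("y150-175",f[150:175,306:316].mean(1).astype(int));print("y215-235",f[215:235,306:316].mean(1).astype(int));print("y278-300",f[278:300,306:316].mean(1).astype(int))
print("x205-220",f[183:190,205:220].mean(0).astype(int),"x405-420",f[195:215,400:425].mean(0).astype(int))
for cx,cy in [(311,194.5),(311.5,188.5)]: print(cast(C,[[cx,cy]],.09)[0])
c=cast(C,[[311,194.5]],.09)[0]
t=np.radians(np.arange(0,360,45));
for z,rad in[(.09,.027),(.09,.08)]:
    print(rad,proj(C,np.c_[c[0]+rad*np.cos(t),c[1]+rad*np.sin(t),0*t+z]).round(0).tolist())
m=(f<45).astype(np.uint8);m[:150]=0;m[240:]=0;m[:,:265]=0;m[:,350:]=0
k=max(cv2.findContours(m,0,1)[0],key=cv2.contourArea);print(cv2.boundingRect(k),cv2.fitEllipse(cv2.convexHull(k)))
```

```text
col304-318 y70-100 [183 183 183 182 182 182 182 183 182 180 172 163 163 175 185 188 188 181
 162 136 118 114 116 116 116 116 116 117 117 118]
y150-175 [115 115 115 115 115 115 114 113 112 109 103  88  65  41  28  25  26  25
  24  25  27  29  31  34  37]
y215-235 [49 52 52 52 52 53 53 53 53 54 54 53 54 58 70 86 94 87 76 66]
y278-300 [ 92 100 105 108 108 108 109 109 109 116 134 156 170 176 177 178 178 178
 178 180 181 182]
x205-220 [187 188 188 184 169 144 123 113 112 112 112 112 112 111 111] x405-420 [104 104 104 104 104 104 103 103 104 108 117 135 157 173 181 183 184 185
 185 185 185 185 186 187 187]
[0.5883 0.0245 0.09  ]
[0.593  0.0234 0.09  ]
0.027 [[306.0, 160.0], [283.0, 174.0], [277.0, 200.0], [291.0, 221.0], [316.0, 227.0], [338.0, 214.0], [345.0, 189.0], [332.0, 167.0]]
0.08 [[294.0, 87.0], [225.0, 132.0], [212.0, 209.0], [255.0, 270.0], [325.0, 286.0], [389.0, 251.0], [412.0, 179.0], [375.0, 108.0]]
(279, 163, 42, 55) ((301.2256774902344, 188.33261108398438), (40.17034912109375, 59.01773452758789), 33.10993957519531)
```

Chuck axis is (0.5875, 0.024): the bore and disc agree to about 1.5 mm. Now over to the shaft.

Request:
step_arm(
  motion=[
    {"x":-2,"y":43,"z":0,"spin":0},
    {"x":-2,"y":43,"z":0,"spin":0},
    {"x":-2,"y":43,"z":0,"spin":0},
    {"x":-2,"y":43,"z":0,"spin":0},
    {"x":-3,"y":43,"z":0,"spin":0},
    {"x":-3,"y":43,"z":0,"spin":0},
    {"x":-3,"y":44,"z":0,"spin":0},
    {"x":0,"y":0,"z":0,"spin":-0.66},
    {"x":0,"y":0,"z":0,"spin":-0.65},
    {"x":0,"y":0,"z":0,"spin":-0.65},
    {"x":0,"y":0,"z":0,"spin":0},
    {"x":0,"y":0,"z":0,"spin":0},
    {"x":0,"y":0,"z":0,"spin":0},
  ],
  grip=0.8,
)

```text
time_s: 15.82
tcp_pos: [0.5087, -0.2711, 0.2796]
eef_rot: [0.998, 0.06, 0.0, 0.0]
contact_force: [-0.2, 0.8, -0.1]
width: 0.0683
```

Run:
```python
from h import *
import pickle
s=r.observe();print(s["time_s"],s["tcp_pos"],np.degrees(yaw(s)))
w=r.snapshot("wrist");pickle.dump(s,open("s6.pkl","wb"))
cv2.imwrite("pics/w6.png",w[:,:,::-1])
print(proj(cam("wrist",s),[[.509,-.271,.072],[.509,-.271,.117]]))
```

```text
15.825 [ 0.50868903 -0.27107526  0.27962333] 6.9139920303203235
[[312.91367281 209.78149871]
 [312.79214564 224.3166673 ]]
```

View pics/w6.png

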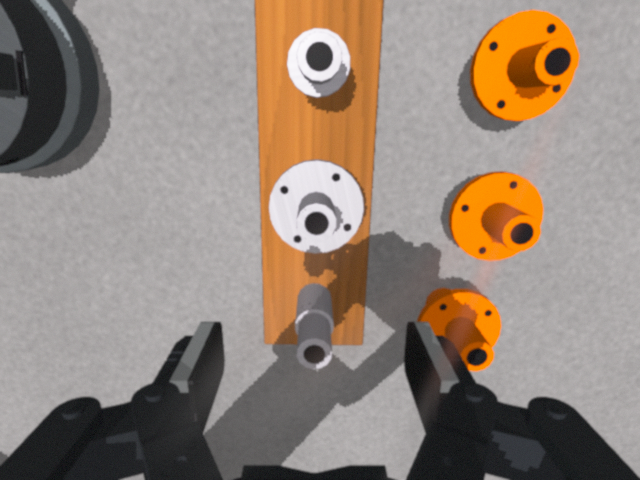

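Wrist view (9 viewed): the silver flanged shaft has its spigot top at (316.5,222) and flange centre at (316.5,206), within 4 px of what I predicted.

Run:
```python
from h import *
import pickle
s=pickle.load(open("s6.pkl","rb"));C=cam("wrist",s)
a=cast(C,[[316.5,222]],.117)[0];b=cast(C,[[316.5,207]],.072)[0];print(a,b)
print(togo((a+b)/2,None,.090))
```

```text
[ 0.51110192 -0.27351632  0.117     ] [ 0.51175505 -0.27371593  0.072     ]
[  2.5   2.8 189.6]
```

Request:
step_arm(
  motion=[
    {"x":2.5,"y":2.8,"z":40,"spin":0},
    {"x":0,"y":0,"z":40,"spin":0},
    {"x":0,"y":0,"z":40,"spin":0},
    {"x":0,"y":0,"z":30,"spin":0},
    {"x":0,"y":0,"z":20,"spin":0},
    {"x":0,"y":0,"z":10,"spin":0},
    {"x":0,"y":0,"z":9,"spin":0},
    {"x":0,"y":0,"z":0,"spin":0},
    {"x":0,"y":0,"z":0,"spin":0},
    {"x":0,"y":0,"z":0,"spin":0},
  ],
)

```text
time_s: 17.12
tcp_pos: [0.5119, -0.2741, 0.0915]
eef_rot: [0.998, 0.06, 0.001, 0.0]
contact_force: [0.9, 1.3, -0.3]
width: 0.0684
```

Request:
step_arm(
  motion=[
    {"x":0,"y":0,"z":0,"spin":0},
    {"x":0,"y":0,"z":0,"spin":0},
    {"x":0,"y":0,"z":0,"spin":0},
    {"x":0,"y":0,"z":0,"spin":0},
    {"x":0,"y":0,"z":0,"spin":0},
    {"x":0,"y":0,"z":0,"spin":0},
    {"x":0,"y":0,"z":0,"spin":0},
  ],
  grip=0,
  grip_force=70,
)

```text
time_s: 18.0
tcp_pos: [0.5115, -0.2737, 0.0909]
eef_rot: [0.998, 0.06, 0.0, -0.0]
contact_force: [-1.3, 2.3, 5.4]
width: 0.0286
```

Request:
step_arm(
  motion=[
    {"x":0,"y":0,"z":-5,"spin":0},
    {"x":0,"y":0,"z":-15,"spin":0},
    {"x":0,"y":0,"z":-30,"spin":0},
    {"x":0,"y":0,"z":-35,"spin":0},
    {"x":0,"y":0,"z":-35,"spin":0},
    {"x":0,"y":0,"z":-30,"spin":0},
    {"x":0,"y":0,"z":0,"spin":0},
    {"x":5,"y":-14,"z":0,"spin":0},
    {"x":11,"y":-29,"z":0,"spin":0},
    {"x":13,"y":-33,"z":0,"spin":0},
    {"x":13,"y":-33,"z":0,"spin":0},
    {"x":13,"y":-33,"z":0,"spin":0},
    {"x":13,"y":-33,"z":0,"spin":0},
    {"x":13,"y":-33,"z":0,"spin":0},
    {"x":13,"y":-33,"z":0,"spin":0},
    {"x":11,"y":-30,"z":0,"spin":0},
    {"x":6,"y":-15.5,"z":0,"spin":0},
    {"x":0,"y":0,"z":0,"spin":0},
    {"x":0,"y":0,"z":0,"spin":0},
    {"x":0,"y":0,"z":0,"spin":0},
  ],
)

```text
time_s: 20.5
tcp_pos: [0.5868, 0.0231, 0.2404]
eef_rot: [0.998, 0.06, -0.0, 0.0]
contact_force: [0.2, 0.6, -5.6]
width: 0.0284
```

Run:
```python
from h import *
s=r.observe();print(s["time_s"],s["tcp_pos"],np.degrees(yaw(s)),s["contact_force"],s["wrist_torque"],togo([.5875,.0243],s,.149))
w=r.snapshot("wrist");t=r.snapshot("side")
g=np.hstack([cv2.resize(w,(400,300)),cv2.resize(t[100:325,120:420],(400,300))])
cv2.imwrite("pics/g7.png",g[:,:,::-1])
```

```text
20.5 [0.58682496 0.02308073 0.24038379] 6.84836302016165 [ 0.24188045  0.55056013 -5.56194396] [ 0.016284   -0.02365665  0.02047128] [ 0.9 -1.1 91.4]
```

View pics/g7.png

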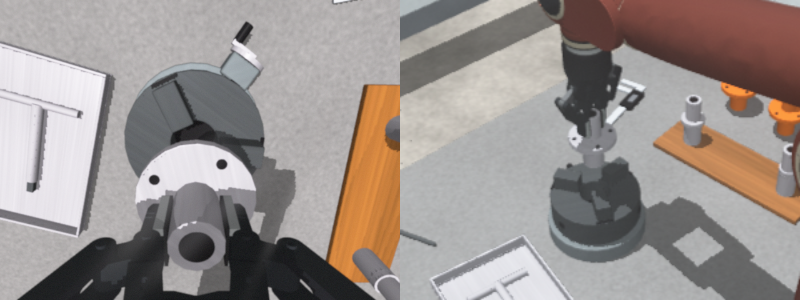

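The shaft hangs upright above the bore (10 viewed). Lowering it in.

Request:
step_arm(
  motion=[
    {"x":0.8,"y":-1,"z":10,"spin":0},
    {"x":0,"y":0,"z":15,"spin":0},
    {"x":0,"y":0,"z":10,"spin":0},
    {"x":0,"y":0,"z":10,"spin":0},
    {"x":0,"y":0,"z":10,"spin":0},
    {"x":0,"y":0,"z":10,"spin":0},
    {"x":0,"y":0,"z":10,"spin":0},
    {"x":0,"y":0,"z":6,"spin":0},
    {"x":0,"y":0,"z":3,"spin":0},
    {"x":0,"y":0,"z":0,"spin":0},
    {"x":0,"y":0,"z":0,"spin":0},
    {"x":0,"y":0,"z":0,"spin":0},
  ],
)

```text
time_s: 22.1
tcp_pos: [0.588, 0.0251, 0.1571]
eef_rot: [0.998, 0.06, 0.0, 0.0]
contact_force: [-0.9, 0.2, -5.7]
width: 0.0288
```

Request:
step_arm(
  motion=[
    {"x":0,"y":0.5,"z":3,"spin":0},
    {"x":0,"y":0,"z":2,"spin":0},
    {"x":0,"y":0,"z":1.5,"spin":0},
    {"x":0,"y":0,"z":0,"spin":0},
    {"x":0,"y":0,"z":0,"spin":0},
  ],
)

```text
time_s: 22.72
tcp_pos: [0.5878, 0.0246, 0.1501]
eef_rot: [0.998, 0.06, 0.0, -0.0]
contact_force: [-0.3, -0.1, -5.3]
width: 0.0285
```

Request:
step_arm(
  motion=[
    {"x":0,"y":0,"z":1,"spin":0},
    {"x":0,"y":0,"z":0.6,"spin":0},
    {"x":0,"y":0,"z":0,"spin":0},
    {"x":0,"y":0,"z":0,"spin":0},
  ],
)

```text
time_s: 23.22
tcp_pos: [0.588, 0.0246, 0.1492]
eef_rot: [0.998, 0.06, 0.0, 0.0]
contact_force: [-0.8, 0.1, -0.9]
width: 0.0283
```

Request:
step_arm(
  motion=[
    {"x":0,"y":0,"z":0.5,"spin":0},
    {"x":0,"y":0,"z":0,"spin":0},
    {"x":0,"y":0,"z":0,"spin":0},
  ],
)

```text
time_s: 23.6
tcp_pos: [0.5881, 0.0247, 0.1491]
eef_rot: [0.998, 0.06, 0.0, 0.0]
contact_force: [-4.6, 2.1, 5.2]
width: 0.0283
```

Request:
step_arm(
  motion=[
    {"x":0,"y":0,"z":0,"spin":0},
    {"x":0,"y":0,"z":0,"spin":0},
    {"x":0,"y":0,"z":0,"spin":0},
    {"x":0,"y":0,"z":0,"spin":0},
    {"x":0,"y":0,"z":-10,"spin":0},
    {"x":0,"y":0,"z":-20,"spin":0},
    {"x":0,"y":0,"z":-40,"spin":0},
    {"x":0,"y":0,"z":-50,"spin":0},
    {"x":0,"y":0,"z":-40,"spin":0},
    {"x":0,"y":0,"z":0,"spin":0},
    {"x":0,"y":0,"z":0,"spin":0},
    {"x":0,"y":0,"z":0,"spin":0},
  ],
  grip=0.8,
)

```text
time_s: 25.1
tcp_pos: [0.5871, 0.0247, 0.3065]
eef_rot: [0.998, 0.06, -0.001, -0.0]
contact_force: [0.4, -0.9, -0.4]
width: 0.0682
```

Run:
```python
from h import *
import pickle
s=r.observe();print(s["time_s"],s["tcp_pos"],np.degrees(yaw(s)),s["contact_force"],s["width"])
w=r.snapshot("wrist");t=r.snapshot("side");pickle.dump(s,open("s8.pkl","wb"))
C=cam("wrist",s);print(proj(C,[[.5875,.0243,.13],[.5875,.0243,.175],[.5875,.0243,.09]]))
g=np.hstack([w[40:440,100:540],cv2.resize(t[190:310,200:320],(360,400))[:,:360]])
cv2.imwrite("pics/g8.png",g[:,:,::-1]);cv2.imwrite("pics/w8.png",w[:,:,::-1])
```

```text
25.1 [0.58707834 0.02465268 0.30648581] 6.926347414314845 [ 0.41354411 -0.88046698 -0.43303898] 0.0681527102295438
[[313.54151526 218.77425977]
 [313.46153671 236.40025384]
 [313.5966784  206.61718323]]
```

View pics/g8.png

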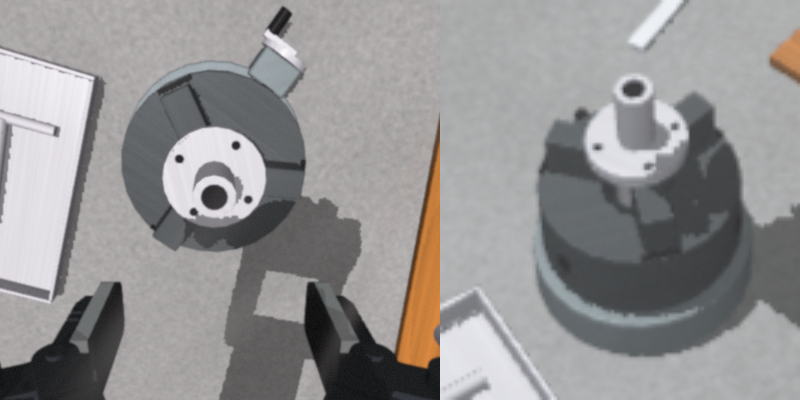

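The shaft sits upright and centred to within about 2 px, or 1.5 mm, with its flange on the jaws (11 viewed). The gripper is clear, so I'm handing in.

```bash
python3 -c "
from station import r
print(r.job_done())"
```

```text
the job is handed in; nothing more can be done
None
```

I laid the chuck key flat in the tool tray, then seated the flanged shaft in the chuck. I handed the job in at about 25 s of the 66 s allowed. Both parts were lowered until the wrist force showed contact and only then released.

**Last checks:**
- **Key:** the wrist pictures after release show it flat inside the tray, clear of the walls.
- **Shaft:** the final wrist and side pictures show it upright, with the flange on the jaws. Its centre is within about 2 px (1.5 mm) of the measured chuck axis. At contact the tool was 149 mm up, as expected for a seated flange.
- **Forces and look-alikes:** the gripper ended clear and open, and the forces reported stayed around 6 N or less. I did not touch the orange look-alikes or the other two parts on the board.

**What disagreed or failed:**
- The gripper opening read 2–3 mm below the true diameter on both parts. On the key I took this for a high grip and regripped once, lower down, but the reading hardly changed.
- The wrist and top cameras differed by 2–3 mm on the shaft's position. I used the wrist camera for both the pick and the place so the error would cancel.
- My first two move calls were refused because of missing keys, and nothing moved.

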